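# Roll the filter case home in the lens rack

## Robot

A 7-joint arm with a two-finger parallel gripper is mounted at the origin on the work surface. World frame = base frame: x ahead of the robot, y to its left, z up, the work surface at z = 0. Lengths are in m, angles in degrees, forces in N, time in s.
With the tool pointing down it reaches from about 0.35 to 0.9 m from the base axis. Payload 8.1 kg.
Tool frame: the origin (TCP) lies on the centre line of the jaws, within the pads' length; the fingertips stand robot.tip_extent ahead of it and the grasp point (between the pads) lies 8 mm behind it (robot.tip_extent is the distance from the TCP to the fingertips, in m); z points along the fingers, y is the line along which they close (so a half turn about z gives the same grasp; the last joint's range is limited). The gripper opens to 92 mm and grips with 3 to 60 N. Pads are 19 mm wide; open, the fingers measure 130 mm over their backs; the gripper's body (75 mm by 190 mm) begins 47 mm behind the grasp point.
Start: joints at [-78.358, 24.895, 1.432, 90.138, -0.665, 64.973, -4.303], TCP at [0.188, 0.596, 0.238] pointing down, gripper open.
Joint ranges: [-149.89, 149.89], [-25.12, 119.58], [-72.63, 75.52], [4.76, 147.25], [-75.54, 255.54], [6.69, 114.76], [-157.13, 157.13]. Speed limits (degrees/s): [127.2, 127.2, 172.46, 172.46, 180, 180, 180].

## Interface

Orientations are given as [roll, pitch, yaw] about the fixed x, y, z axes, in that order (R = Rz(yaw) Ry(pitch) Rx(roll)).
In Python, from cell import robot gives the robot as it stands.
- The arm moves only by the tool servo_tool, never from a script. Its argument "steps" is a list of rows, each a list of 6 numbers: the shift along the tool's x, y, z as a fraction of full scale, then the turn, a rotation vector about the tool's x, y, z as a fraction of full scale. A call has 1 to 5 rows; each row is the pose to reach, as a shift and turn from the pose commanded when the call began, along the tool's axes at that moment; what a row does not reach only later rows make up. Full scale, the value 1, is 0.25 m for a shift and 30 degrees for a turn. A row lasts 1/10 s, in which the tool goes at most 50 mm and 8.59 degrees, less where a joint would pass 70% of its speed; a pose out of reach is approached as far as the arm can. A call with a number of a shift or a turn outside -1 to 1 is refused whole. A call with a gripper value outside its range is refused whole. "grip" is the opening in per cent of the stroke, from 0 (shut) to 100 (fully open), set as the call begins (left out, the last holds). The fingers move at their own pace and stop on an object; the grip force is fixed at half the most. Time passes only in rows, so rows that repeat a pose let the fingers close. It gives the time, the measured TCP pose, the force, the opening and the grip force at its end, in the units of the state.
- robot.get_obs(): the state, without advancing time (a new reading comes with each control period).
- robot.get_image(name): name is "scene" or "top" or "wrist"; returns a dict with "img" (420x560x3 uint8, red, green, blue), "vfov" (degrees; the focal length in pixels is half the picture's height over the tangent of half this angle, whatever the lens; pixels are square), "cx", "cy" (the principal point, pixels), "k1" (the pictures are not rectified: a ray, as slopes to the right and down, at radius r is drawn at 1 + k1 r^2 times it, then the intrinsics apply), "world_to_cam" (4x4, takes a point from world to camera coordinates). Camera axes: x right, y down, z forward; pixel columns grow to the right and rows downward; lengths in m; the calibration is good to about 2 mm. A picture is of the moment at which its call begins. There is no depth.
- robot.job_done(): hands the job in; it is judged then, once.
Trained networks look in a picture, given as the dict that the camera call returned (one of the last four; its "shot" number tells which), for a name from the list of things; names that differ only in an ending like _2 or _b are one class to them, and where a whole thing is asked for, a point or a joint stands for the part that bears it (a point fixed in the world has none). Each returns a list of dicts, best first, with "confidence" (0 to 1); they miss things now and then, are a little off and sometimes report something else, mostly with a low value. They report only what shows in the picture. A call takes as long as a camera call. They do not tell look-alikes from the thing itself.
- robot.recognise(picture, thing): "point" ([x, y, z] in m, in world coordinates, good to about 4 mm: the middle of the surface that is visible of it).
- robot.outline_of(picture, thing): "mask" (420x560 bool, what is visible of it).
The state is a dict: "t": time; "q": joint angles; "qvel": joint speeds; "effort": joint torques, N m; "eef_pos": TCP position; "tcp_rot": TCP orientation; "wrist_force": force on the tool from outside, world axes, zero at the start; "wrist_torque": the same for the moment, N m; "gripper_width": finger opening in m; "finger_force": force on a finger pad.
Only numpy, scipy, OpenCV 4.12 (cv2) and the standard library are available. Lean on these libraries where they do the work, as an engineer would, in place of code of your own. Each camera call takes 0.05 s, during which the arm holds its last target. There are 200 camera calls.

## Task

Take the upright paddle out of its tray and use its white face to roll the round filter case gently along its lane of the rack, over the low black lip, and then press it lightly against the red sprung bumper - about 4 N for about a second, never more than about 8 N, there are glass filters inside - so that it comes to rest home behind the lip. Then stand the paddle back in its tray and let go. Push the case only with the paddle, never with the gripper and never lifting or flicking it, and leave the lenses, the blower and the dish of caps where they are.

Things in the scene. Friction and masses are not known exactly. Their poses are not given: they have to be found in the camera images.
- rack: Fixed light-wood rack, 400 x 246 mm, four parallel lanes along its x. Origin: centre of its underside, z up. Lane floors at z = 12 mm; lanes 54 mm wide between 6 mm walls with tops at z = 30 mm. The filter lane, centred at y = +30 mm, is open at its -x end; the case is rolled along it towards +x, over the lip. The two lenses lie in the lanes at y = +90 and -90 mm.
- lip (a point): Black lip across the filter lane; the point lies on the lane floor below its crest, at rack x = 90, y = 30 mm, axes as the rack's. A ramp rises from x = -20 mm to the crest, 4 mm above the floor, at x = 0 and drops straight there. Rolling the case over takes 1 to 4 N. Once over, the case's centre comes to rest at x = 14 mm or more, on the floor again.
- bay: Aluminium bracket at the lane's end, 18 x 54 x 48 mm high; origin on the lane floor at rack x = 191, y = 30 mm, axes as the rack's. Carries the bumper: red pad 42 mm wide, 6 to 42 mm above the floor. Its face stands at x = -61 to -41 mm; where is not measured, feel for it. It gives 1 mm per 3 N, plus 0.8 N per 10 mm/s of damping. The case meets it only behind the lip.
- case: Round blue and white filter case, a drum 50 mm in diameter and 50 mm long, 0.2 to 0.32 kg, on its side in the filter lane, its axis (body y) across the lane, so that it rolls along it. Origin at its centre, 25 mm above the lane floor; its x and z axes turn as it rolls. It starts between rack x = -90 and -30 mm.
- paddle: Paddle: block 36 (x) x 44 (y) x 44 mm high, slick white faces at x = +18 and -18 mm (either may push). Orange handle on it, 20 (x) x 26 mm (y), up to z = 118 mm: grip it from above at z = 85 to 100 mm, fingers closing along x, so they clear the case. Origin: centre of underside. 0.15 kg. In the lane carry its underside about 8 mm above the lane floor, clear of the lip.
- dock: Fixed grey tray in which the paddle stands: 68 (x) x 76 mm (y), 4 mm walls 10 mm high, inside 60 x 68 mm, floor 4 mm thick (the standing paddle's origin is 4 mm above the tray's). Origin: centre of its underside. The paddle may stand in it either way round.
- lens_a: Matte black zoom lens, 52 mm in diameter, 105 mm long, lying in a rack lane (bystander). Origin: middle of its underside, x along it.
- lens_b: Matte black zoom lens, 52 mm in diameter, 90 mm long, lying in a rack lane (bystander). Origin: middle of its underside, x along it.
- blower: Black silicone air blower standing on its foot, 62 mm wide, 115 mm high (bystander). Origin: centre of its underside.
- dish: White ceramic dish with three black lens caps, 104 mm wide, 22 mm high (bystander). Origin: centre of its underside.
Things that resemble listed ones, but are neither listed nor needed, are in the scene too. Of the things like the paddle, leave any that is blue or green; of the rest the smaller one is meant.

How it is judged (in metres and radians):
On the way, in this order (a step that is already met when the one before it is completed fails the run):
1. the case has been rolled along its lane to the foot of the lip by the paddle (x of case in the frame of rack between 0.02 and 0.1 m and contact force between paddle and case above 0.02 N).
2. the case, down behind the lip, is pressed against the sprung bumper with at least 2 N for 0.3 s (x of case in the frame of rack between 0.1 and 0.15 m and y of case in the frame of rack between 0.02 and 0.04 m and z of case in the frame of rack between 0.033 and 0.0395 m and contact force between case and bay above 2 N and contact force between paddle and case above 0.5 N), for 0.3 s.
At the end, for the whole second after the job is handed in: The case lies at rest on the lane floor behind the lip (its centre at rack x 100 to 150 mm, y 20 to 40 mm, z 33 to 39.5 mm), and the paddle stands upright (within 0.1 rad), at rest and released on the floor of its tray (within 15 mm of the tray's centre along each of its axes) (x of case in the frame of rack between 0.1 and 0.15 m and y of case in the frame of rack between 0.02 and 0.04 m and z of case in the frame of rack between 0.033 and 0.0395 m and linear speed of each of case, paddle below 0.02 m/s and x of paddle in the frame of dock between -0.015 and 0.015 m and y of paddle in the frame of dock between -0.015 and 0.015 m and z of paddle in the frame of dock below 0.008 m and angle between paddle's own z axis and vertical below 0.1 rad); the robot touches nothing.
It fails at once if more than 10 N between the case and the paddle or the bumper (contact force between paddle and case above 10 N or contact force between case and bay above 10 N).
It fails at once if the gripper or arm touches the case (contact force between any of the fingers, the arm and case above 0.3 N).
It fails at once if the case is lifted more than 10 mm off the lane floor (z of case in the frame of rack above 0.047 m).
It fails at once if the case is flicked (faster than 0.4 m/s) (linear speed of case above 0.4 m/s).
It fails at once if a lens, the blower or the dish is moved more than 20 mm (distance of any of lens_a, lens_b, blower, dish from where it was at the start of the episode above 0.02 m).
It also fails if it takes over 66 s, if anything falls off the work surface, if the arm or the gripper's body presses on something with over 40 N, if the wrist force passes 120 N, or if a joint passes its speed limit or range.

## Working session

There is one attempt and no reset: what is moved stays moved. The work goes in short steps, Python scripts to look and compute and a tool call to move; the robot and the scene stay as the last step left them, time stands still between calls to the robot, and variables do not carry over. Pictures are saved under pics/ and viewed, at most 10 in all, crops included, and the job is handed in when it is done.

Besides the shell and the picture viewer there is one more tool, called after "Request:" as name(argument=value, ...), one argument or row to a line, values as JSON. servo_tool: Moves the arm, as the interface text tells. Its arguments: {"type":"object","properties":{"steps":{"type":"array","items":{"type":"array","items":{"type":"number"}}},"grip":{"type":"number"}},"required":["steps"]}

```bash
ls; mkdir -p pics
cat > h.py <<'E'
import numpy as np, cv2
from cell import robot
def K(p):
    f=p["img"].shape[0]/2/np.tan(np.radians(p["vfov"]/2)); return f
def proj(p,X):
    X=np.atleast_2d(X); c=(np.c_[X,np.ones(len(X))]@np.array(p["world_to_cam"]).T)[:,:3]
    s=c[:,:2]/c[:,2:]; r2=(s**2).sum(1,keepdims=True); s=s*(1+p["k1"]*r2)
    return s*K(p)+[p["cx"],p["cy"]]
def onz(p,uv,z):
    d=(np.atleast_2d(uv)-[p["cx"],p["cy"]])/K(p); s=d.copy()
    for _ in range(20): s=d/(1+p["k1"]*(s**2).sum(1,keepdims=True))
    T=np.array(p["world_to_cam"]); R=T[:3,:3]; o=-R.T@T[:3,3]
    r=np.c_[s,np.ones(len(s))]@R
    return o+r*((z-o[2])/r[:,2])[:,None]
def save(p,n): cv2.imwrite("pics/"+n,p["img"][:,:,::-1])
E
python3 - <<'E'
from h import *
for n in("scene","top"):
    p=robot.get_image(n); save(p,n+"0.png")
    for t in("rack","lip","bay","case","paddle","dock","lens_a","blower","dish"):
        for d in robot.recognise(p,t)[:4]:
            print(n,t,np.round(d["point"],3),round(d["confidence"],2),np.round(proj(p,d["point"])[0]))
o=robot.get_obs(); print(o); print(robot.tip_extent)
E
```

```text
pics
scene rack [0.577 0.079 0.009] 0.73 [277. 262.]
scene rack [ 0.478 -0.314  0.004] 0.3 [249. 162.]
scene lip [0.573 0.079 0.01 ] 0.65 [278. 261.]
scene bay [0.511 0.202 0.05 ] 0.67 [331. 279.]
scene case [ 0.546 -0.013  0.053] 0.85 [272. 220.]
scene paddle [ 0.516 -0.423  0.046] 0.64 [223. 135.]
scene paddle [ 0.604 -0.342  0.065] 0.59 [204. 150.]
scene paddle [0.576 0.079 0.01 ] 0.16 [277. 261.]
scene dock [0.661 0.417 0.062] 0.6 [322. 402.]
scene dock [ 0.476 -0.315  0.002] 0.59 [250. 162.]
scene lens_a [0.47  0.103 0.057] 0.98 [323. 240.]
scene lens_a [0.659 0.056 0.058] 0.68 [239. 253.]
scene blower [0.659 0.418 0.063] 0.74 [324. 402.]
scene dish [0.43  0.41  0.013] 0.9 [422. 355.]
top rack [0.564 0.012 0.01 ] 0.76 [276. 195.]
top lip [0.563 0.01  0.012] 0.74 [276. 195.]
top bay [0.504 0.19  0.05 ] 0.59 [204. 213.]
top case [ 0.536 -0.029  0.058] 0.94 [291. 202.]
top paddle [ 0.346 -0.311  0.059] 0.9 [406. 280.]
top paddle [ 0.494 -0.423  0.046] 0.74 [447. 222.]
top paddle [ 0.58  -0.35   0.059] 0.59 [419. 187.]
top paddle [ 0.475 -0.327  0.047] 0.58 [410. 229.]
top dock [ 0.
[... 331 characters left out ...]
0, 'q': array([-78.36109456,  24.89515178,   1.4315993 ,  90.13723716,
        -0.6652432 ,  64.97304985,  -4.30273235]), 'qvel': array([-0.05657902, -0.01391859,  0.01561524,  0.03806134,  0.02524169,
       -0.00964122,  0.04056166]), 'effort': array([-9.05130196e-05, -6.67664695e+01,  9.83822756e-01, -3.14817989e+01,
       -6.07792474e-02,  3.30401841e-02, -1.25944695e-07]), 'eef_pos': array([0.18814227, 0.59602934, 0.23774347]), 'tcp_rot': array([ 1.79997153e+02, -4.16101871e-04,  1.62478332e+02]), 'wrist_force': array([-0.99312164,  0.51276434,  0.23221891]), 'wrist_torque': array([ 0.04365703,  0.00017227, -0.01083058]), 'finger_force': 0.0, 'gripper_width': 0.09159574675488415}
0.011
```

View pics/scene0.png

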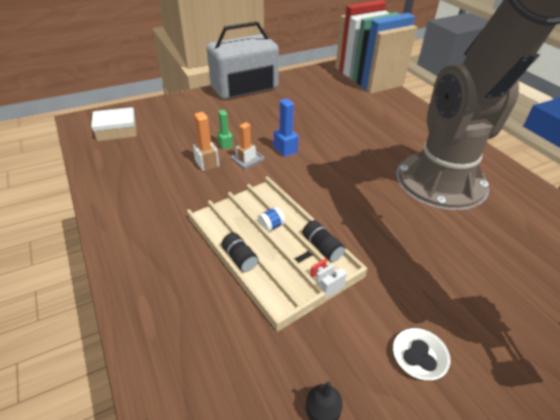

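View pics/top0.png

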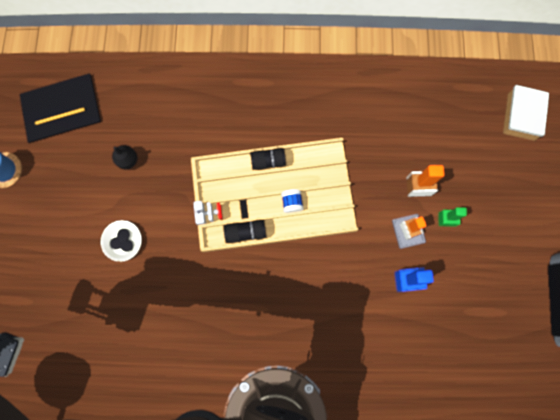

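```bash
cat > fit.py <<'E'
from h import *
from scipy.optimize import minimize
def box(l,w,h0,h1,x,y,a):
    c,s=np.cos(a),np.sin(a); P=np.array([[i*l/2,j*w/2,h] for i in(-1,1) for j in(-1,1) for h in(h0,h1)])
    return P@np.array([[c,s,0],[-s,c,0],[0,0,1]])+[x,y,0]
def iou(p,m,pts):
    S=4;h=np.zeros((420*S,560*S),np.uint8)
    cv2.fillConvexPoly(h,cv2.convexHull((proj(p,pts)*S+S/2).round().astype(np.int32)),1)
    h=cv2.resize(h.astype(np.float32),(560,420),interpolation=cv2.INTER_AREA)
    return np.minimum(h,m).sum()/np.maximum(h,m).sum()
def hull(m):
    n,l,st,_=cv2.connectedComponentsWithStats(m.astype(np.uint8)); k=1+np.argmax(st[1:,4]); 
    pts=np.argwhere(l==k)[:,::-1].astype(np.int32); o=np.zeros(m.shape,np.uint8); cv2.fillConvexPoly(o,cv2.convexHull(pts),1); return o
def fit(views,l,w,h0,h1,x0):
    f=lambda v:-sum(iou(p,m,box(l,w,h0,h1,*v[:2],v[2]/10)) for p,m in views)
    x0=np.array([x0[0],x0[1],x0[2]*10]); 
    for st in(.02,.005,.002):
        x0=minimize(f,x0,method="Nelder-Mead",options=dict(initial_simplex=[x0]+[x0+st*e*np.array([1,1,20]) for e in np.eye(3)],xatol=1e-5,fatol=1e-5)).x
    return [x0[0],x0[1],x0[2]/10],-f(x0)/len(views)
E
python3 - <<'E'
from fit import *
R=[];D=[]
for n in("scene","top"):
    p=robot.get_image(n)
    m=hull(robot.outline_of(p,"rack")[0]["mask"]); R.append((p,m))
    d=min(robot.outline_of(p,"dock"),key=lambda d:np.hypot(*(np.argwhere(d["mask"]).mean(0)[::-1]-proj(p,[.47,-.32,.005])[0])))
    D.append((p,hull(d["mask"])))
for v in(R,D):
  for vs in(v,v[:1],v[1:]):
    r=fit(vs,*((.4,.246,0,.03,[.565,.04,1.7]) if v is R else (.068,.076,0,.01,[.468,-.32,1.7])));print(np.round(r[0][:2],4),np.degrees(r[0][2]),r[1])
for n,(p,m) in zip("st",R):
    for d in robot.recognise(p,"lens_a"):print(d["point"],d["confidence"])
im=R[1][0]["img"][180:260,370:470];s=cv2.resize(im,None,fx=4,fy=4,interpolation=2)
im=R[0][0]["img"][90:180,180:310];s2=cv2.resize(im,(390,270),interpolation=2)
o=np.zeros((600,400,3),np.uint8);o[:320,:400]=s;o[325:595,:390]=s2;cv2.imwrite("pics/c1.png",o[:,:,::-1])
E
```

```text
[0.565  0.0204] 98.86612942966927 0.980038
[0.5654 0.0206] 99.04515329218029 0.9862179
[0.565  0.0191] 98.86659944668817 0.97580564
[ 0.4761 -0.3331] 100.62969076646931 0.8505285
[ 0.479  -0.3289] 99.22696263873452 0.805985
[ 0.4749 -0.3335] 103.83775250622294 0.94683427
[0.4727, 0.1026, 0.0565] 0.94
[0.6614, 0.0534, 0.056] 0.67
[0.4556, 0.0882, 0.0581] 0.93
[0.6424, 0.0352, 0.0577] 0.58
```

View pics/c1.png

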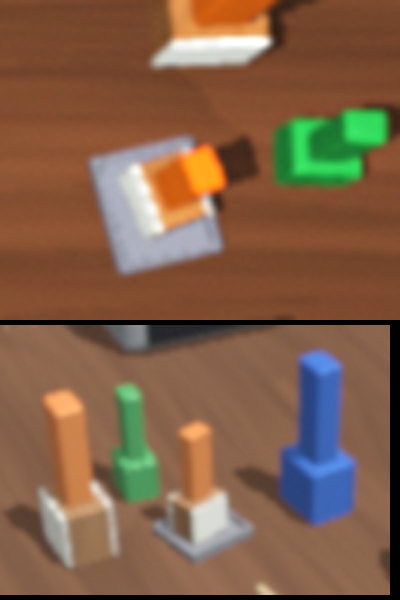

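```bash
cat > mv.py <<'E'
from h import *
# plan calls: start (x,y,z,psi), list of goals -> full-scale numbers per call
def plan(s,goals):
    for g in goals:
        a=np.radians(s[3]); d=np.array(g[:3])-s[:3]
        dx=d[0]*np.cos(a)+d[1]*np.sin(a); dy=d[0]*np.sin(a)-d[1]*np.cos(a)
        print(np.round([dx/.25,dy/.25,-d[2]/.25,0,0,-(g[3]-s[3])/30],3)); s=np.array(g,float)
def cur():
    o=robot.get_obs(); return np.array([*o["eef_pos"],o["tcp_rot"][2]])
E
python3 - <<'E'
from mv import *
plan(cur(),[(.32,.43,.25,132.8),(.42,.24,.25,103.1),(.47,.03,.25,73.4),(.49,-.17,.25,43.7),(.476,-.333,.25,14)])
E
```

```text
[-0.703 -0.474 -0.049  0.     0.     0.989]
[-0.829 -0.223 -0.     0.     0.     0.99 ]
[-0.863  0.004 -0.     0.     0.     0.99 ]
[-0.744  0.305 -0.     0.     0.     0.99 ]
[-0.491  0.433 -0.     0.     0.     0.99 ]
```

Request:
servo_tool(
  steps=[
    [-0.14,-0.095,-0.01,0,0,0.198],
    [-0.28,-0.19,-0.02,0,0,0.396],
    [-0.42,-0.284,-0.03,0,0,0.594],
    [-0.56,-0.38,-0.04,0,0,0.79],
    [-0.703,-0.474,-0.05,0,0,0.99],
  ],
  grip=100,
)

```text
t: 1.9
eef_pos: [0.3209, 0.4287, 0.2505]
tcp_rot: [180.0, -0.0, 132.5]
wrist_force: [0.7, 0.1, 0.1]
gripper_width: 0.0917
finger_force: 0.0
```

Request:
servo_tool(
  steps=[
    [-0.166,-0.045,0,0,0,0.198],
    [-0.33,-0.09,0,0,0,0.396],
    [-0.5,-0.134,0,0,0,0.594],
    [-0.664,-0.18,0,0,0,0.79],
    [-0.83,-0.223,0,0,0,0.99],
  ],
)

```text
t: 2.4
eef_pos: [0.4206, 0.2383, 0.2505]
tcp_rot: [180.0, -0.0, 102.8]
wrist_force: [-0.2, 0.4, -0.7]
gripper_width: 0.0918
finger_force: 0.0
```

Request:
servo_tool(
  steps=[
    [-0.173,0,0,0,0,0.198],
    [-0.345,0,0,0,0,0.396],
    [-0.518,0,0,0,0,0.594],
    [-0.69,0,0,0,0,0.79],
    [-0.863,0,0,0,0,0.99],
  ],
)

```text
t: 2.9
eef_pos: [0.4691, 0.0281, 0.2506]
tcp_rot: [180.0, -0.0, 73.2]
wrist_force: [0.5, 1.2, 0.0]
gripper_width: 0.0923
finger_force: 0.0
```

Request:
servo_tool(
  steps=[
    [-0.15,0.06,0,0,0,0.198],
    [-0.3,0.12,0,0,0,0.396],
    [-0.446,0.183,0,0,0,0.594],
    [-0.595,0.244,0,0,0,0.79],
    [-0.744,0.305,0,0,0,0.99],
  ],
)

```text
t: 3.4
eef_pos: [0.4888, -0.1718, 0.2505]
tcp_rot: [180.0, -0.0, 43.5]
wrist_force: [-0.1, 0.7, -0.0]
gripper_width: 0.0915
finger_force: 0.0
```

Request:
servo_tool(
  steps=[
    [-0.1,0.087,0,0,0,0.198],
    [-0.2,0.174,0,0,0,0.396],
    [-0.3,0.26,0,0,0,0.594],
    [-0.4,0.346,0,0,0,0.79],
    [-0.49,0.433,0,0,0,0.99],
  ],
)

```text
t: 3.9
eef_pos: [0.4746, -0.3346, 0.2504]
tcp_rot: [180.0, -0.0, 13.7]
wrist_force: [-0.3, -0.1, -0.2]
gripper_width: 0.092
finger_force: 0.0
```

Run:
```python
from fit import *
o=robot.get_obs();print(o["eef_pos"],o["tcp_rot"],o["q"])
p=robot.get_image("wrist"); save(p,"w1.png")
print(np.linalg.inv(p["world_to_cam"])[:3,3])
for t in("paddle","dock"):
    for d in robot.recognise(p,t):print(t,np.round(d["point"],4),d["confidence"],proj(p,d["point"]))
```

```text
[ 0.47456763 -0.33456842  0.25037812] [ 1.79996491e+02 -2.36213072e-02  1.37339060e+01] [ -5.84406917  25.95997043  52.21040202  98.35783279 -22.15416301
  66.65437643 -23.72508478]
[ 0.55055531 -0.3164067   0.39609593]
paddle [ 0.5869 -0.3561  0.1505] 0.96 [[344.82773291  82.63565883]]
paddle [ 0.5096 -0.4237  0.0658] 0.93 [[367.46159319 178.77401166]]
paddle [ 0.4876 -0.3293  0.0667] 0.88 [[280.7924225  177.99220682]]
paddle [ 0.3645 -0.3228  0.0737] 0.71 [[251.55277923 275.75336631]]
dock [ 0.48   -0.3242  0.0054] 0.78 [[275.97826703 173.65698736]]
```

View pics/w1.png

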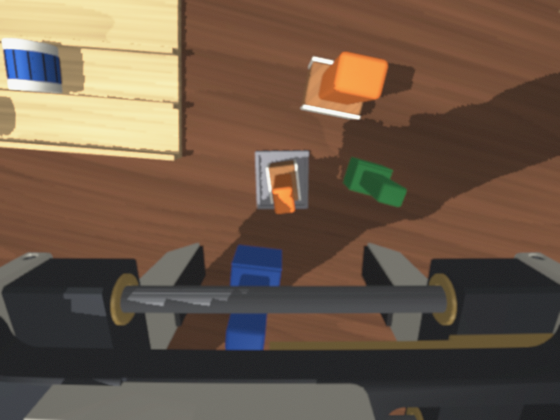

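```bash
cat > pf.py <<'E'
from fit import *
def pad_mask(p,x,y,a,z0=.004):
    S=4;h=np.zeros((420*S,560*S),np.uint8)
    for b in(box(.036,.044,z0,z0+.044,x,y,a),box(.02,.026,z0+.04,z0+.118,x,y,a)):
        cv2.fillConvexPoly(h,cv2.convexHull((proj(p,b)*S+S/2).round().astype(np.int32)),1)
    return cv2.resize(h.astype(np.float32),(560,420),interpolation=cv2.INTER_AREA)
def fitpad(p,m,x0,z0=.004):
    def f(v):
        h=pad_mask(p,v[0],v[1],v[2]/10,z0); return -np.minimum(h,m).sum()/np.maximum(h,m).sum()
    x0=np.array([x0[0],x0[1],x0[2]*10])
    for st in(.01,.004,.002):
        x0=minimize(f,x0,method="Nelder-Mead",options=dict(initial_simplex=[x0]+[x0+st*e*np.array([1,1,150]) for e in np.eye(3)],xatol=1e-5,fatol=1e-5)).x
    return np.round(x0[:2],4),np.degrees(x0[2]/10),-f(x0)
def near(p,t,X):
    c=proj(p,X)[0]
    return min(robot.outline_of(p,t),key=lambda d:np.hypot(*(np.argwhere(d["mask"]).mean(0)[::-1]-c)))["mask"]
E
python3 - <<'E'
from pf import *
ims=[]
for n in("wrist","top","scene"):
    p=robot.get_image(n)
    m=near(p,"paddle",[.478,-.328,.05]); D=near(p,"dock",[.478,-.328,.005])
    for a in(1.6,1.85):print(n,"pad",fitpad(p,m,[.478,-.328,a]))
    print("dock",fit([(p,hull(D|m) if n=="x" else hull(D))],.068,.076,0,.01,[.478,-.328,1.74]))
    if n=="wrist":
        im=p["img"].copy(); r=fitpad(p,m,[.478,-.328,1.7]); c=cv2.findContours((pad_mask(p,*r[0],np.radians(r[1]))>.5).astype(np.uint8),0,2)[0]
        a=cv2.resize(im[140:225,240:325],None,fx=6,fy=6,interpolation=2)
        b=a.copy()
        for q in c: cv2.polylines(b,[((q-[240,140])*6+3).astype(np.int32)],True,(0,255,255),1)
        save({"img":np.hstack([a[:,:390],b[:,:390]])},"c2.png")
E
```

```text
wrist pad (array([ 0.4785, -0.3345]), np.float64(110.23841413797679), np.float32(0.95637065))
wrist pad (array([ 0.4785, -0.3346]), np.float64(110.2486793905632), np.float32(0.9564595))
dock ([np.float64(0.47393135396987923), np.float64(-0.3336588939688915), np.float64(1.8432522562176257)], np.float32(0.94798785))
top pad (array([ 0.478, -0.328]), np.float64(91.67324722093173), np.float32(0.0))
top pad (array([ 0.478, -0.328]), np.float64(105.99719209920231), np.float32(0.0))
dock ([np.float64(0.478), np.float64(-0.328), np.float64(1.7399999999999998)], np.float32(0.0))
scene pad (array([ 0.4814, -0.3335]), np.float64(95.76683404158224), np.float32(0.877706))
scene pad (array([ 0.4803, -0.3343]), np.float64(114.48843067559753), np.float32(0.8751268))
dock ([np.float64(0.4784574451260152), np.float64(-0.33058454841210194), np.float64(1.8384359738850786)], np.float32(0.82244897))
```

View pics/c2.png

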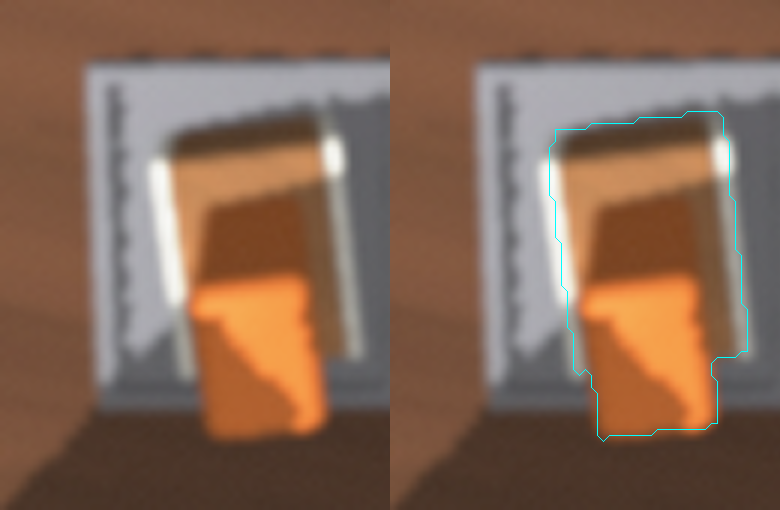

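Request:
servo_tool(
  steps=[
    [0.015,0.003,0,0,0,-0.1],
    [0.015,0.003,0.1,0,0,-0.21],
    [0.015,0.003,0.25,0,0,-0.21],
    [0.015,0.003,0.4,0,0,-0.21],
    [0.015,0.003,0.5,0,0,-0.21],
  ],
  grip=65,
)

```text
t: 5.0
eef_pos: [0.4782, -0.3319, 0.123]
tcp_rot: [-179.9, 0.1, 20.3]
wrist_force: [0.3, 0.4, -0.1]
gripper_width: 0.0607
finger_force: 0.0
```

Request:
servo_tool(
  steps=[
    [0,0,0.07,0,0,0],
    [0,0,0.13,0,0,0],
    [0,0,0.148,0,0,0],
    [0,0,0.148,0,0,0],
    [0,0,0.148,0,0,0],
  ],
)

```text
t: 5.5
eef_pos: [0.4791, -0.3334, 0.089]
tcp_rot: [179.9, -0.0, 20.3]
wrist_force: [0.1, -1.3, 0.3]
gripper_width: 0.0591
finger_force: 0.0
```

Run:
```python
from pf import *
o=robot.get_obs();print(o["eef_pos"],o["tcp_rot"],o["wrist_force"])
p=robot.get_image("wrist"); T=o["eef_pos"]
im=p["img"].copy()
for z in(.122,.096): 
    q=proj(p,[[.4785,-.3345,z]])[0].astype(int); cv2.circle(im,tuple(map(int,q)),3,(0,255,255),1)
save({"img":im},"w2.png")
```

```text
[ 0.47914211 -0.33339338  0.08904238] [ 1.79945810e+02 -4.65201843e-02  2.02723535e+01] [ 0.10748697 -1.3094922   0.29781044]
```

View pics/w2.png

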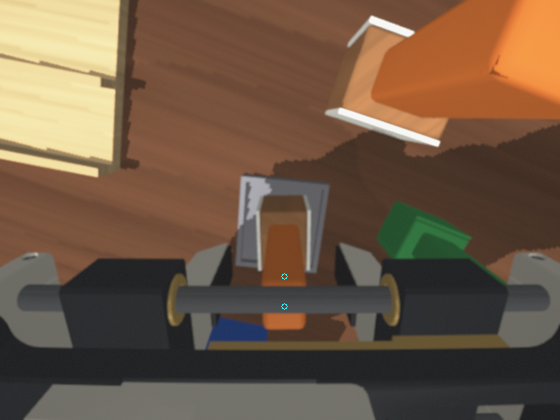

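The paddle's handle (285, 290) stands square between the fingers; I close.

Request:
servo_tool(
  steps=[
    [0,0,0,0,0,0],
    [0,0,0,0,0,0],
    [0,0,0,0,0,0],
    [0,0,0,0,0,0],
    [0,0,0,0,0,0],
  ],
  grip=0,
)

```text
t: 6.05
eef_pos: [0.4787, -0.333, 0.0883]
tcp_rot: [180.0, -0.0, 20.3]
wrist_force: [0.2, 0.1, 0.2]
gripper_width: 0.0246
finger_force: 0.0
```

Request:
servo_tool(
  steps=[
    [0,0,0,0,0,0],
    [0,0,-0.05,0,0,0],
    [0,0,-0.15,0,0,0],
    [0,0,-0.25,0,0,0],
    [0,0,-0.35,0,0,0],
  ],
)

```text
t: 6.55
eef_pos: [0.4784, -0.3331, 0.1773]
tcp_rot: [-180.0, 0.0, 20.2]
wrist_force: [0.2, 0.3, -1.4]
gripper_width: 0.0198
finger_force: 30.0
```

Run:
```python
from pf import *
o=robot.get_obs();print(o["eef_pos"],o["tcp_rot"],o["wrist_force"],o["gripper_width"])
E=o["eef_pos"]; z0=E[2]-.089+.004
p=robot.get_image("wrist"); save(p,"w3.png")
m=near(p,"paddle",[E[0],E[1],z0+.03]); print(fitpad(p,m,[E[0],E[1],1.92],z0))
for n in("scene","top"):
    p=robot.get_image(n)
    for t in("case","rack"): print(n,t,[(np.round(d["point"],3),d["confidence"]) for d in robot.recognise(p,t)[:1]])
    if n=="scene":
        c=near(p,"case",[.546,-.013,.05])
        # drum fit: hull of cylinder, params rack x only + y
        def cyl(x,y):
            a=np.radians(98.9);t=np.linspace(0,6.283,40); P=np.array([[.025*np.cos(k)+x,s*.025+y,.037+.025*np.sin(k)] for k in t for s in(-1,1)])
            return P@np.array([[np.cos(a),np.sin(a),0],[-np.sin(a),np.cos(a),0],[0,0,1]])+[.565,.0204,0]
        b=max((iou(p,c,cyl(x,y)),x,y) for x in np.arange(-.095,-.02,.002) for y in np.arange(.022,.04,.002)); print("case",b)
    v=fit([(p,hull(near(p,"rack",[.565,.02,.01])))],.4,.246,0,.03,[.565,.02,1.725]); print(v)
```

```text
[ 0.47840294 -0.33308197  0.17732169] [-1.79999181e+02  1.39276501e-02  2.02491197e+01] [ 0.2423921   0.26225963 -1.43547635] 0.019803799314150276
(array([ 0.4785, -0.3334]), np.float64(108.00313741988676), np.float32(0.701879))
scene case [(array([ 0.547, -0.013,  0.052]), 0.56)]
scene rack [(array([0.574, 0.078, 0.012]), 0.79)]
case (np.float32(0.90261424), np.float64(-0.04699999999999996), np.float64(0.03200000000000001))
([np.float64(0.5663235041073484), np.float64(0.02037682307456027), np.float64(1.724495880760859)], np.float32(0.98433053))
top case [(array([ 0.534, -0.024,  0.058]), 0.64)]
top rack [(array([0.569, 0.016, 0.011]), 0.93)]
([np.float64(0.5668474385094078), np.float64(0.020937464630344342), np.float64(1.7342863375485955)], np.float32(0.9649556))
```

```bash
cat >> mv.py <<'E'
RK=(.5658,.0204,98.95)
def rw(x,y,z=.1043): 
    a=np.radians(RK[2]);return (RK[0]+x*np.cos(a)-y*np.sin(a),RK[1]+x*np.sin(a)+y*np.cos(a),z,RK[2]-90)
def wr(P):
    a=np.radians(RK[2]);d=np.array(P[:2])-RK[:2];return np.round(1e3*np.array([d[0]*np.cos(a)+d[1]*np.sin(a),-d[0]*np.sin(a)+d[1]*np.cos(a),P[2]]),1)
E
python3 - <<'E'
from mv import *
plan(cur(),[rw(-.135,.03,.177)])
E
```

```text
[ 0.594 -0.698 -0.008  0.     0.     0.377]
```

Request:
servo_tool(
  steps=[
    [0.1,-0.12,0,0,0,0.07],
    [0.22,-0.26,0,0,0,0.15],
    [0.35,-0.41,0,0,0,0.23],
    [0.47,-0.55,0,0,0,0.3],
    [0.594,-0.698,0,0,0,0.377],
  ],
)

```text
t: 7.6
eef_pos: [0.5579, -0.1162, 0.1756]
tcp_rot: [180.0, 0.0, 8.8]
wrist_force: [0.8, -0.4, -1.3]
gripper_width: 0.0199
finger_force: 30.0
```

Request:
servo_tool(
  steps=[
    [0,0,0,0,0,0],
    [0,0,0.05,0,0,0],
    [0,0,0.1,0,0,0],
    [0,0,0.1,0,0,0],
  ],
)

```text
t: 8.0
eef_pos: [0.5555, -0.119, 0.1485]
tcp_rot: [-180.0, 0.2, 8.8]
wrist_force: [-0.5, 0.4, -1.1]
gripper_width: 0.0198
finger_force: 30.0
```

Run:
```python
from pf import *
from mv import *
o=robot.get_obs();E=o["eef_pos"];print(E,o["tcp_rot"],wr(E),o["wrist_force"])
p=robot.get_image("wrist"); im=p["img"].copy()
for a in(-.2,-.19):
  for y in(.003,.057):
    for z in(.012,.03):
      pass
for y in(-.003+.003,.003,.057,.06+.003):
    q=proj(p,[[*rw(x,y)[:2],.03] for x in(-.195,-.1,0,.1)]).round().astype(np.int32); cv2.polylines(im,[q],False,(255,0,0),1)
save({"img":cv2.resize(im,None,fx=1.4,fy=1.4)},"w4.png")
for d in robot.recognise(p,"case")[:1]: print(d, wr(d["point"]))
```

```text
[ 0.5555432  -0.11904695  0.1485119 ] [-179.96364124    0.20241313    8.81397747] [-136.2   31.8  148.5] [-0.54839868  0.35344235 -1.11109293]
{'point': [0.5489, -0.0347, 0.0588], 'confidence': 0.72} [-51.8  25.3  58.8]
```

View pics/w4.png

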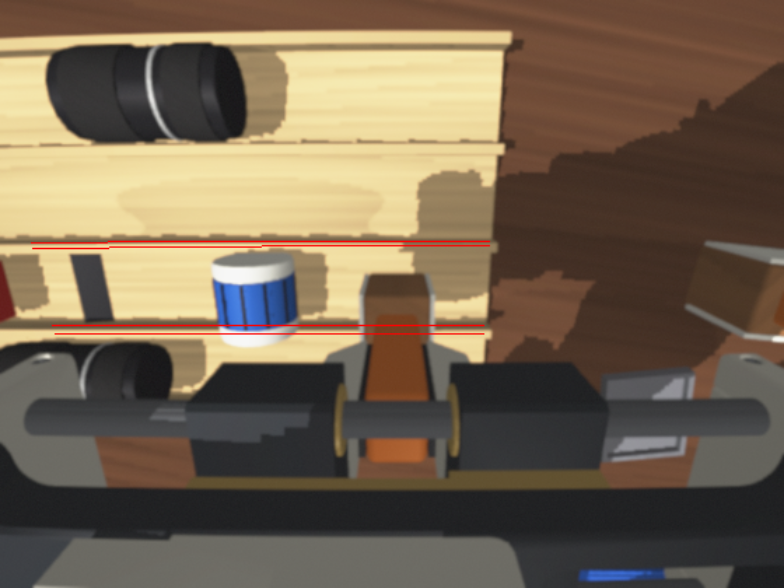

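Request:
servo_tool(
  steps=[
    [0.004,0,0.04,0,0,0],
    [0.004,0,0.08,0,0,0],
    [0.004,0,0.12,0,0,0],
    [0.004,0,0.15,0,0,0],
    [0.004,0,0.175,0,0,0],
  ],
)

```text
t: 8.6
eef_pos: [0.5583, -0.1176, 0.106]
tcp_rot: [-180.0, 0.0, 9.0]
wrist_force: [0.4, -0.1, -1.2]
gripper_width: 0.0196
finger_force: 30.0
```

Request:
servo_tool(
  steps=[
    [0,0,0,0,0,0],
    [0,0,0,0,0,0],
    [0,0,0,0,0,0],
  ],
)

```text
t: 8.9
eef_pos: [0.5588, -0.1178, 0.1073]
tcp_rot: [180.0, -0.0, 9.0]
wrist_force: [0.0, -0.3, -0.8]
gripper_width: 0.0193
finger_force: 30.0
```

Run:
```python
from pf import *
from mv import *
for i in range(4):
    p=robot.get_image("wrist");o=robot.get_obs();print(wr(o["eef_pos"]),o["tcp_rot"][2],np.round(o["wrist_force"],2))
print([ (wr(d["point"]),d["confidence"]) for d in robot.recognise(p,"case")[:1]])
m=robot.outline_of(p,"case")[0]["mask"]
def cyl(x,y):
    t=np.linspace(0,6.283,40); return np.array([[*rw(x+.025*np.cos(k),y+s*.025)[:2],.037+.025*np.sin(k)] for k in t for s in(-1,1)])
print(max((iou(p,m,cyl(x,y)),x,y) for x in np.arange(-.095,-.02,.002) for y in np.arange(.022,.04,.002)))
save({"img":p["img"][150:350,50:450]},"w5.png")
```

```text
[-135.4   28.4  107.4] 8.968655672734618 [ 0.75 -0.64 -1.99]
[-135.3   28.4  107.3] 8.968573873389179 [ 0.15 -0.2  -1.59]
[-135.3   28.4  107.3] 8.967918462926733 [ 0.28  0.56 -1.38]
[-135.3   28.4  107.3] 8.969676345609955 [ 0.19  0.53 -1.23]
[(array([-50.9,  23.7,  57.6]), 0.66)]
(np.float32(0.8047856), np.float64(-0.04699999999999996), np.float64(0.03400000000000001))
```

View pics/w5.png

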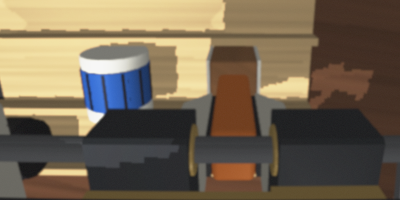

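Request:
servo_tool(
  steps=[
    [-0.004,-0.03,0.012,0,0,0],
    [-0.004,-0.065,0.012,0,0,0],
    [-0.004,-0.1,0.012,0,0,0],
    [-0.004,-0.13,0.012,0,0,0],
    [-0.004,-0.145,0.012,0,0,0],
  ],
)

```text
t: 9.7
eef_pos: [0.5518, -0.0805, 0.1039]
tcp_rot: [-180.0, 0.0, 9.0]
wrist_force: [0.3, -0.2, -1.1]
gripper_width: 0.02
finger_force: 30.0
```

Request:
servo_tool(
  steps=[
    [0,-0.005,0,0,0,0],
    [0,-0.01,0,0,0,0],
    [0,-0.015,0,0,0,0],
    [0,-0.02,0,0,0,0],
    [0,-0.025,0,0,0,0],
  ],
)

```text
t: 10.2
eef_pos: [0.5509, -0.076, 0.104]
tcp_rot: [180.0, -0.0, 8.9]
wrist_force: [0.7, 0.1, -1.9]
gripper_width: 0.0198
finger_force: 30.0
```

Request:
servo_tool(
  steps=[
    [0,-0.005,0,0,0,0],
    [0,-0.01,0,0,0,0],
    [0,-0.015,0,0,0,0],
    [0,-0.02,0,0,0,0],
    [0,-0.025,0,0,0,0],
  ],
)

```text
t: 10.7
eef_pos: [0.5499, -0.0696, 0.104]
tcp_rot: [-180.0, -0.0, 9.0]
wrist_force: [0.7, -0.2, -0.9]
gripper_width: 0.0197
finger_force: 30.0
```

```bash
cat > st.py <<'E'
from pf import *
from mv import *
def cyl(x,y,z=.037):
    t=np.linspace(0,6.283,40); return np.array([[*rw(x+.025*np.cos(k),y+s*.025)[:2],z+.025*np.sin(k)] for k in t for s in(-1,1)])
def stat(lo,hi,z=.037):
    p=robot.get_image("scene");o=robot.get_obs();f=np.array(o["wrist_force"]);a=np.radians(RK[2])
    print("tcp",wr(o["eef_pos"]),"yaw",round(o["tcp_rot"][2],2),"f_rackx",round(f[0]*np.cos(a)+f[1]*np.sin(a),2),"t",o["t"])
    r=robot.outline_of(p,"case")
    if r: print("case",max((iou(p,r[0]["mask"],cyl(x,y,z)),round(x,4),round(y,3)) for x in np.arange(lo,hi,.001) for y in(.028,.03,.032)),r[0]["confidence"])
    return p
E
python3 -c "
from st import *
stat(-.09,0)"
```

```text
tcp [-86.2  29.7 103.9] yaw 8.98 f_rackx 0.53 t 10.75
case (np.float32(0.8857383), np.float64(-0.043), 0.032) 0.63
```

Request:
servo_tool(
  steps=[
    [0,-0.008,0,0,0,0],
    [0,-0.018,0,0,0,0],
    [0,-0.03,0,0,0,0],
    [0,-0.042,0,0,0,0],
    [0,-0.055,0,0,0,0],
  ],
)

```text
t: 11.3
eef_pos: [0.5478, -0.0557, 0.104]
tcp_rot: [-180.0, -0.0, 9.0]
wrist_force: [0.6, -0.0, -1.4]
gripper_width: 0.0199
finger_force: 30.0
```

Request:
servo_tool(
  steps=[
    [0,-0.014,0,0,0,0],
    [0,-0.028,0,0,0,0],
    [0,-0.042,0,0,0,0],
    [0,-0.056,0,0,0,0],
    [0,-0.07,0,0,0,0],
  ],
)

```text
t: 11.8
eef_pos: [0.545, -0.0385, 0.104]
tcp_rot: [-180.0, -0.0, 9.0]
wrist_force: [-0.4, -0.5, -1.4]
gripper_width: 0.0199
finger_force: 30.0
```

Request:
servo_tool(
  steps=[
    [0,-0.014,0,0,0,0],
    [0,-0.028,0,0,0,0],
    [0,-0.042,0,0,0,0],
    [0,-0.056,0,0,0,0],
    [0,-0.07,0,0,0,0],
  ],
)

```text
t: 12.3
eef_pos: [0.5423, -0.0213, 0.104]
tcp_rot: [-180.0, -0.0, 9.0]
wrist_force: [0.4, 0.3, -0.3]
gripper_width: 0.0195
finger_force: 30.0
```

```bash
python3 -c "
from st import *
stat(-.04,.06)"
```

```text
tcp [-36.8  29.7 103.9] yaw 9.0 f_rackx 0.79 t 12.35
case (np.float32(0.90300703), np.float64(0.006), 0.032) 0.91
```

Request:
servo_tool(
  steps=[
    [0,-0.012,0,0,0,0],
    [0,-0.026,0,0,0,0],
    [0,-0.04,0,0,0,0],
    [0,-0.055,0,0,0,0],
    [0,-0.07,0,0,0,0],
  ],
)

```text
t: 12.9
eef_pos: [0.5396, -0.0039, 0.104]
tcp_rot: [-180.0, 0.0, 9.0]
wrist_force: [0.5, -0.1, -1.5]
gripper_width: 0.02
finger_force: 30.0
```

Request:
servo_tool(
  steps=[
    [0,-0.014,0,0,0,0],
    [0,-0.028,0,0,0,0],
    [0,-0.042,0,0,0,0],
    [0,-0.056,0,0,0,0],
    [0,-0.07,0,0,0,0],
  ],
)

```text
t: 13.4
eef_pos: [0.5369, 0.0133, 0.104]
tcp_rot: [-180.0, -0.0, 9.0]
wrist_force: [-0.4, -0.5, -1.5]
gripper_width: 0.0202
finger_force: 30.0
```

Request:
servo_tool(
  steps=[
    [0,-0.013,0,0,0,0],
    [0,-0.025,0,0,0,0],
    [0,-0.036,0,0,0,0],
    [0,-0.046,0,0,0,0],
    [0,-0.055,0,0,0,0],
  ],
)

```text
t: 13.9
eef_pos: [0.5347, 0.0268, 0.104]
tcp_rot: [-180.0, -0.0, 9.0]
wrist_force: [0.2, 0.8, -1.6]
gripper_width: 0.02
finger_force: 30.0
```

```bash
python3 -c "
from st import *
stat(.03,.12)"
```

```text
tcp [ 11.6  29.7 103.9] yaw 8.99 f_rackx 0.74 t 13.95
case (np.float32(0.9069104), np.float64(0.054), 0.032) 0.91
```

Request:
servo_tool(
  steps=[
    [0,-0.008,0,0,0,0],
    [0,-0.016,0,0,0,0],
    [0,-0.024,0,0,0,0],
    [0,-0.032,0,0,0,0],
    [0,-0.04,0,0,0,0],
  ],
)

```text
t: 14.5
eef_pos: [0.5332, 0.0367, 0.104]
tcp_rot: [-180.0, -0.0, 9.0]
wrist_force: [-0.4, -0.3, -0.9]
gripper_width: 0.0199
finger_force: 30.0
```

Request:
servo_tool(
  steps=[
    [0,-0.008,0,0,0,0],
    [0,-0.016,0,0,0,0],
    [0,-0.024,0,0,0,0],
    [0,-0.032,0,0,0,0],
    [0,-0.04,0,0,0,0],
  ],
)

```text
t: 15.0
eef_pos: [0.5317, 0.0464, 0.104]
tcp_rot: [180.0, -0.0, 9.0]
wrist_force: [0.6, -2.1, -0.5]
gripper_width: 0.0199
finger_force: 30.0
```

Request:
servo_tool(
  steps=[
    [0,-0.007,0,0,0,0],
    [0,-0.014,0,0,0,0],
    [0,-0.02,0,0,0,0],
    [0,-0.025,0,0,0,0],
    [0,-0.03,0,0,0,0],
  ],
)

```text
t: 15.5
eef_pos: [0.5305, 0.0539, 0.104]
tcp_rot: [-180.0, -0.0, 9.0]
wrist_force: [-0.5, -1.1, -0.6]
gripper_width: 0.0202
finger_force: 30.0
```

```bash
python3 -c "
from st import *
stat(.06,.14)"
```

```text
tcp [ 38.8  29.7 104. ] yaw 8.98 f_rackx -1.08 t 15.55
case (np.float32(0.90305763), np.float64(0.079), 0.032) 0.61
```

Request:
servo_tool(
  steps=[
    [0,-0.004,0,0,0,0],
    [0,-0.008,0,0,0,0],
    [0,-0.012,0,0,0,0],
    [0,-0.016,0,0,0,0],
    [0,-0.02,0,0,0,0],
  ],
)

```text
t: 16.1
eef_pos: [0.5296, 0.0589, 0.104]
tcp_rot: [-180.0, 0.0, 9.0]
wrist_force: [0.8, -0.7, -1.4]
gripper_width: 0.0199
finger_force: 30.0
```

Request:
servo_tool(
  steps=[
    [0,-0.003,0,0,0,0],
    [0,-0.006,0,0,0,0],
    [0,-0.009,0,0,0,0],
    [0,-0.012,0,0,0,0],
    [0,-0.015,0,0,0,0],
  ],
)

```text
t: 16.6
eef_pos: [0.529, 0.0626, 0.104]
tcp_rot: [-180.0, 0.0, 9.0]
wrist_force: [-0.3, 0.4, -2.0]
gripper_width: 0.0198
finger_force: 30.0
```

Request:
servo_tool(
  steps=[
    [0,-0.003,0,0,0,0],
    [0,-0.006,0,0,0,0],
    [0,-0.009,0,0,0,0],
    [0,-0.012,0,0,0,0],
    [0,-0.015,0,0,0,0],
  ],
)

```text
t: 17.1
eef_pos: [0.5285, 0.0662, 0.104]
tcp_rot: [-180.0, -0.0, 9.0]
wrist_force: [-0.3, -1.0, -1.4]
gripper_width: 0.0197
finger_force: 30.0
```

```bash
python3 -c "
from st import *
stat(.06,.14)"
```

```text
tcp [ 51.2  29.7 104. ] yaw 8.97 f_rackx 0.22 t 17.15
case (np.float32(0.7441603), np.float64(0.108), 0.032) 0.71
```

Request:
servo_tool(
  steps=[
    [0,-0.008,0,0,0,0],
    [0,-0.016,0,0,0,0],
    [0,-0.022,0,0,0,0],
    [0,-0.028,0,0,0,0],
    [0,-0.032,0,0,0,0],
  ],
)

```text
t: 17.7
eef_pos: [0.5272, 0.0742, 0.104]
tcp_rot: [-180.0, 0.0, 9.0]
wrist_force: [0.2, 0.1, -1.9]
gripper_width: 0.0199
finger_force: 30.0
```

Request:
servo_tool(
  steps=[
    [0,-0.003,0,0,0,0],
    [0,-0.006,0,0,0,0],
    [0,-0.008,0,0,0,0],
    [0,-0.008,0,0,0,0],
  ],
)

```text
t: 18.1
eef_pos: [0.5269, 0.0761, 0.104]
tcp_rot: [-180.0, 0.0, 9.0]
wrist_force: [-0.4, 0.1, -1.5]
gripper_width: 0.0198
finger_force: 30.0
```

Run:
```python
from st import *
for i in range(4):p=stat(.09,.14)
im=p["img"]; q=proj(p,rw(.12,.03,.03)[:3])[0].astype(int); print(q)
save({"img":cv2.resize(im[q[1]-50:q[1]+50,q[0]-60:q[0]+60],None,fx=5,fy=5,interpolation=2)},"c6.png")
```

```text
tcp [ 61.   29.7 104. ] yaw 8.96 f_rackx -0.38 t 18.15
case (np.float32(0.8287767), np.float64(0.107), 0.032) 0.7
tcp [ 60.9  29.7 104. ] yaw 8.96 f_rackx 0.04 t 18.25
case (np.float32(0.7540538), np.float64(0.107), 0.032) 0.67
tcp [ 60.9  29.7 104. ] yaw 8.96 f_rackx 0.23 t 18.35
case (np.float32(0.7723201), np.float64(0.107), 0.032) 0.71
tcp [ 60.9  29.7 104. ] yaw 8.96 f_rackx -0.28 t 18.45
case (np.float32(0.8139628), np.float64(0.107), 0.032) 0.61
[311 263]
```

View pics/c6.png

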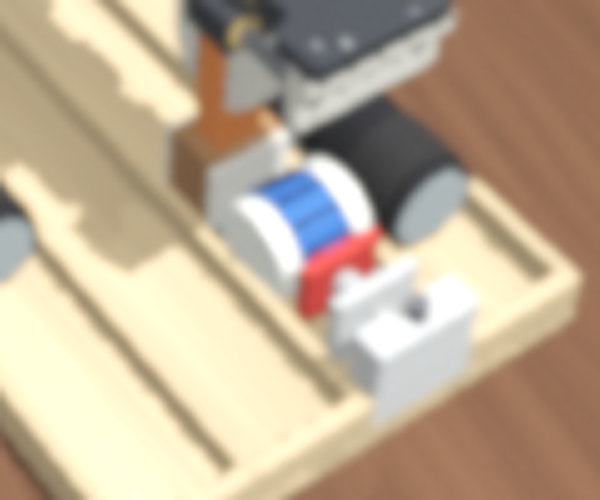

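Request:
servo_tool(
  steps=[
    [0,-0.002,0,0,0,0],
    [0,-0.004,0,0,0,0],
    [0,-0.006,0,0,0,0],
    [0,-0.008,0,0,0,0],
    [0,-0.008,0,0,0,0],
  ],
)

```text
t: 19.0
eef_pos: [0.5266, 0.0781, 0.104]
tcp_rot: [-180.0, 0.0, 9.0]
wrist_force: [-0.2, -0.5, -1.4]
gripper_width: 0.0199
finger_force: 30.0
```

Run:
```python
from st import *
for i in range(4):
    robot.get_image("wrist");o=robot.get_obs();a=np.radians(RK[2]);f=o["wrist_force"];print(wr(o["eef_pos"]),round(f[0]*np.cos(a)+f[1]*np.sin(a),2))
```

```text
[ 63.1  29.7 104. ] -0.26
[ 63.   29.7 104. ] -0.28
[ 62.9  29.7 104. ] 0.16
[ 62.9  29.7 104. ] 0.15
```

Request:
servo_tool(
  steps=[
    [0,-0.002,0,0,0,0],
    [0,-0.004,0,0,0,0],
    [0,-0.005,0,0,0,0],
    [0,-0.005,0,0,0,0],
  ],
)

```text
t: 19.6
eef_pos: [0.5264, 0.0793, 0.104]
tcp_rot: [-180.0, 0.0, 9.0]
wrist_force: [0.7, -0.9, -1.4]
gripper_width: 0.0199
finger_force: 30.0
```

Request:
servo_tool(
  steps=[
    [0,0,0,0,0,0],
  ],
)

```text
t: 19.7
eef_pos: [0.5264, 0.0792, 0.104]
tcp_rot: [-180.0, -0.0, 9.0]
wrist_force: [-0.2, -0.3, -1.4]
gripper_width: 0.0199
finger_force: 30.0
```

Request:
servo_tool(
  steps=[
    [0,0,0,0,0,0],
  ],
)

```text
t: 19.8
eef_pos: [0.5265, 0.0792, 0.104]
tcp_rot: [-180.0, -0.0, 9.0]
wrist_force: [0.5, -0.3, -1.4]
gripper_width: 0.0197
finger_force: 30.0
```

Request:
servo_tool(
  steps=[
    [0,-0.002,0,0,0,0],
    [0,-0.004,0,0,0,0],
    [0,-0.005,0,0,0,0],
    [0,-0.005,0,0,0,0],
  ],
)

```text
t: 20.2
eef_pos: [0.5262, 0.0806, 0.104]
tcp_rot: [-180.0, 0.0, 9.0]
wrist_force: [0.2, 0.3, -2.0]
gripper_width: 0.0199
finger_force: 30.0
```

Request:
servo_tool(
  steps=[
    [0,0,0,0,0,0],
  ],
)

```text
t: 20.3
eef_pos: [0.5263, 0.0805, 0.104]
tcp_rot: [-180.0, -0.0, 9.0]
wrist_force: [-0.3, 1.0, -1.8]
gripper_width: 0.0199
finger_force: 30.0
```

Request:
servo_tool(
  steps=[
    [0,0,0,0,0,0],
  ],
)

```text
t: 20.4
eef_pos: [0.5263, 0.0804, 0.104]
tcp_rot: [-180.0, -0.0, 9.0]
wrist_force: [0.4, -1.0, -2.0]
gripper_width: 0.0201
finger_force: 30.0
```

No bumper yet; on in 1.25 mm steps.

Request:
servo_tool(
  steps=[
    [0,-0.002,0,0,0,0],
    [0,-0.004,0,0,0,0],
    [0,-0.005,0,0,0,0],
    [0,-0.005,0,0,0,0],
  ],
)

```text
t: 20.8
eef_pos: [0.5261, 0.0818, 0.104]
tcp_rot: [-180.0, -0.0, 9.0]
wrist_force: [0.5, 0.5, -1.0]
gripper_width: 0.0196
finger_force: 30.0
```

Request:
servo_tool(
  steps=[
    [0,0,0,0,0,0],
  ],
)

```text
t: 20.9
eef_pos: [0.5261, 0.0817, 0.104]
tcp_rot: [-180.0, -0.0, 9.0]
wrist_force: [-0.9, -0.1, -1.2]
gripper_width: 0.0196
finger_force: 30.0
```

```bash
python3 -c "
from st import *
for i in range(3): stat(.09,.14)"
```

```text
tcp [ 66.7  29.7 104. ] yaw 8.96 f_rackx -1.12 t 20.95
case (np.float32(0.6591552), np.float64(0.105), 0.03) 0.8
tcp [ 66.7  29.7 104. ] yaw 8.96 f_rackx 0.47 t 21.05
case (np.float32(0.7825211), np.float64(0.107), 0.032) 0.77
tcp [ 66.7  29.7 104. ] yaw 8.96 f_rackx 1.14 t 21.15
case (np.float32(0.77620196), np.float64(0.108), 0.032) 0.93
```

Request:
servo_tool(
  steps=[
    [0,-0.002,0,0,0,0],
    [0,-0.004,0,0,0,0],
    [0,-0.006,0,0,0,0],
    [0,-0.006,0,0,0,0],
  ],
)

```text
t: 21.6
eef_pos: [0.5258, 0.0832, 0.104]
tcp_rot: [180.0, 0.0, 9.0]
wrist_force: [-0.2, 0.1, -1.9]
gripper_width: 0.0201
finger_force: 30.0
```

Request:
servo_tool(
  steps=[
    [0,0,0,0,0,0],
  ],
)

```text
t: 21.7
eef_pos: [0.5259, 0.0832, 0.104]
tcp_rot: [-180.0, -0.0, 9.0]
wrist_force: [0.4, 0.2, -0.7]
gripper_width: 0.0199
finger_force: 30.0
```

Request:
servo_tool(
  steps=[
    [0,0,0,0,0,0],
  ],
)

```text
t: 21.8
eef_pos: [0.5259, 0.0832, 0.104]
tcp_rot: [-180.0, -0.0, 9.0]
wrist_force: [0.6, -0.2, -1.5]
gripper_width: 0.0203
finger_force: 30.0
```

Request:
servo_tool(
  steps=[
    [0,-0.002,0,0,0,0],
    [0,-0.004,0,0,0,0],
    [0,-0.006,0,0,0,0],
    [0,-0.006,0,0,0,0],
  ],
)

```text
t: 22.2
eef_pos: [0.5258, 0.084, 0.1041]
tcp_rot: [180.0, -0.0, 8.9]
wrist_force: [0.5, -4.2, -0.3]
gripper_width: 0.0202
finger_force: 30.0
```

Request:
servo_tool(
  steps=[
    [0,0,0,0,0,0],
  ],
)

```text
t: 22.3
eef_pos: [0.5258, 0.0841, 0.1041]
tcp_rot: [180.0, -0.0, 8.9]
wrist_force: [0.8, -4.0, -0.1]
gripper_width: 0.02
finger_force: 30.0
```

Request:
servo_tool(
  steps=[
    [0,0,0,0,0,0],
  ],
)

```text
t: 22.4
eef_pos: [0.5258, 0.0842, 0.1041]
tcp_rot: [180.0, -0.0, 8.9]
wrist_force: [0.1, -4.4, -0.4]
gripper_width: 0.0197
finger_force: 30.0
```

Bumper felt at about 4.2 N; hold.

Request:
servo_tool(
  steps=[
    [0,0,0,0,0,0],
    [0,0,0,0,0,0],
    [0,0,0,0,0,0],
    [0,0,0,0,0,0],
  ],
)

```text
t: 22.8
eef_pos: [0.5258, 0.0844, 0.1041]
tcp_rot: [180.0, -0.0, 9.0]
wrist_force: [1.1, -6.0, 0.6]
gripper_width: 0.0198
finger_force: 30.0
```

Request:
servo_tool(
  steps=[
    [0,0,0,0,0,0],
    [0,0,0,0,0,0],
    [0,0,0,0,0,0],
    [0,0,0,0,0,0],
  ],
)

```text
t: 23.2
eef_pos: [0.5257, 0.0843, 0.104]
tcp_rot: [180.0, -0.0, 9.0]
wrist_force: [1.0, -5.1, -0.2]
gripper_width: 0.02
finger_force: 30.0
```

```bash
python3 -c "
from st import *
stat(.09,.14)"
```

```text
tcp [ 69.4  29.6 104. ] yaw 8.95 f_rackx -5.55 t 23.25
case (np.float32(0.7847431), np.float64(0.11), 0.032) 0.64
```

Request:
servo_tool(
  steps=[
    [0,0.002,0,0,0,0],
    [0,0.004,0,0,0,0],
    [0,0.006,0,0,0,0],
    [0,0.008,0,0,0,0],
    [0,0.01,0,0,0,0],
  ],
)

```text
t: 23.8
eef_pos: [0.5257, 0.0828, 0.1038]
tcp_rot: [-179.9, 0.0, 9.0]
wrist_force: [0.1, 0.3, -1.4]
gripper_width: 0.0197
finger_force: 30.0
```

Request:
servo_tool(
  steps=[
    [0,0.004,0,0,0,0],
    [0,0.01,0,0,0,0],
    [0,0.03,0,0,0,0],
    [0,0.06,0,0,0,0],
    [0,0.09,0,0,0,0],
  ],
)

```text
t: 24.3
eef_pos: [0.5296, 0.0591, 0.104]
tcp_rot: [180.0, -0.0, 9.0]
wrist_force: [-0.8, -0.8, -1.5]
gripper_width: 0.0197
finger_force: 30.0
```

Request:
servo_tool(
  steps=[
    [0,0.04,0,0,0,0],
    [0,0.06,0,0,0,0],
    [0,0.06,-0.08,0,0,0],
    [0,0.06,-0.2,0,0,0],
    [0,0.06,-0.3,0,0,0],
  ],
)

```text
t: 24.8
eef_pos: [0.5318, 0.0443, 0.1801]
tcp_rot: [180.0, 0.0, 8.9]
wrist_force: [0.6, 0.8, -1.9]
gripper_width: 0.0199
finger_force: 30.0
```

Run:
```python
from st import *
p=stat(.09,.14)
q=proj(p,rw(.12,.03,.03)[:3])[0].astype(int)
save({"img":cv2.resize(p["img"][q[1]-50:q[1]+50,q[0]-60:q[0]+60],None,fx=5,fy=5,interpolation=2)},"c7.png")
p=robot.get_image("top");D=near(p,"dock",[.474,-.334,.005]);print(fit([(p,hull(D))],.068,.076,0,.01,[.474,-.334,1.83]))
c=cur();print(c)
g=(.4745,-.3335,.177,15.5); m=(c[:3]+np.array(g[:3]))/2; plan(c,[(*m[:2],.177,12),g])
```

```text
tcp [ 28.3  27.9 183.5] yaw 8.88 f_rackx -1.32 t 24.85
case (np.float32(0.7548556), np.float64(0.109), 0.032) 0.95
([np.float64(0.4757612604501754), np.float64(-0.3338090025703372), np.float64(1.8208623113762041)], np.float32(0.95382166))
[0.53190736 0.04513567 0.17896404 8.96881274]
[-0.231  0.73   0.008  0.     0.    -0.101]
[-0.27   0.717 -0.     0.     0.    -0.117]
```

View pics/c7.png

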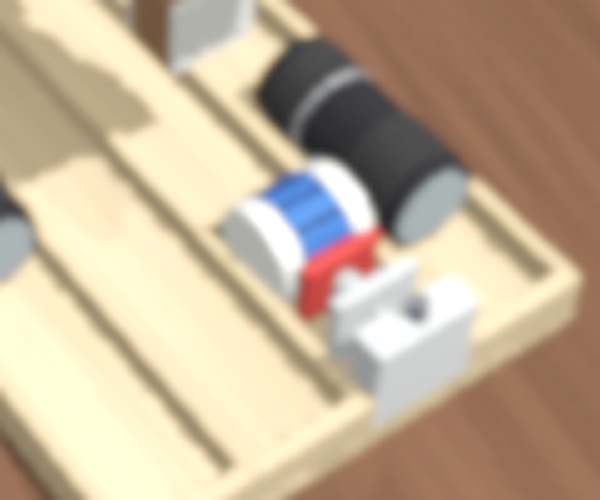

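The case rests at the red pad behind the lip, and the paddle is clear. Back to the tray.

Request:
servo_tool(
  steps=[
    [-0.046,0.146,0,0,0,-0.02],
    [-0.092,0.292,0,0,0,-0.04],
    [-0.139,0.438,0,0,0,-0.06],
    [-0.185,0.584,0,0,0,-0.08],
    [-0.231,0.73,0.008,0,0,-0.1],
  ],
)

```text
t: 25.5
eef_pos: [0.5022, -0.1453, 0.1758]
tcp_rot: [-180.0, 0.1, 12.0]
wrist_force: [0.0, -0.3, -1.9]
gripper_width: 0.0199
finger_force: 30.0
```

Request:
servo_tool(
  steps=[
    [-0.055,0.145,0,0,0,-0.02],
    [-0.11,0.29,0,0,0,-0.045],
    [-0.165,0.44,0,0,0,-0.07],
    [-0.22,0.59,0,0,0,-0.1],
    [-0.27,0.717,0,0,0,-0.117],
  ],
)

```text
t: 26.0
eef_pos: [0.473, -0.3352, 0.1755]
tcp_rot: [-179.9, 0.1, 15.5]
wrist_force: [0.6, -0.2, -1.8]
gripper_width: 0.0202
finger_force: 30.0
```

Request:
servo_tool(
  steps=[
    [0,0,0,0,0,0],
    [0,0,0,0,0,0],
    [0,0,0,0,0,0],
    [0,0,0,0,0,0],
  ],
)

```text
t: 26.4
eef_pos: [0.4748, -0.3318, 0.1763]
tcp_rot: [-179.9, 0.0, 15.6]
wrist_force: [0.7, 0.9, -1.6]
gripper_width: 0.0197
finger_force: 30.0
```

Run:
```python
from st import *
c=cur();print(c)
for n in("wrist","scene"):
    p=robot.get_image(n)
    D=near(p,"dock",[.474,-.334,.005]);print(D.sum(),fit([(p,hull(D))],.068,.076,0,.01,[.474,-.334,1.83]))
    m=near(p,"paddle",[c[0],c[1],c[2]-.04]);print(m.sum(),fitpad(p,m,[c[0],c[1],1.84],c[2]-.0843))
plan(c,[(.475,-.3337,.12,15.5)])
```

```text
[ 0.47476473 -0.3318343   0.17630649 15.58953152]
2666 ([np.float64(0.4740100899313112), np.float64(-0.3336194872599103), np.float64(1.8138779158471174)], np.float32(0.97206676))
5003 (array([ 0.4747, -0.3325]), np.float64(106.64831457910222), np.float32(0.7154413))
405 ([np.float64(0.47735645391125825), np.float64(-0.33263160173978074), np.float64(1.8245476988163674)], np.float32(0.937643))
474 (array([ 0.4778, -0.3312]), np.float64(110.5029468773243), np.float32(0.7178647))
[-0.001  0.007  0.225  0.     0.     0.003]
```

Request:
servo_tool(
  steps=[
    [0,0.005,0.06,0,0,0],
    [0,0.005,0.13,0,0,0],
    [0,0.005,0.2,0,0,0],
    [0,0.005,0.26,0,0,0],
    [0,0.005,0.3,0,0,0],
  ],
)

```text
t: 27.2
eef_pos: [0.4741, -0.3343, 0.1001]
tcp_rot: [-179.9, 0.1, 15.5]
wrist_force: [0.0, 0.7, -0.3]
gripper_width: 0.0196
finger_force: 30.0
```

Request:
servo_tool(
  steps=[
    [0,0,0.015,0,0,0],
    [0,0,0.03,0,0,0],
    [0,0,0.04,0,0,0],
    [0,0,0.046,0,0,0],
    [0,0,0.046,0,0,0],
  ],
)

```text
t: 27.7
eef_pos: [0.4748, -0.3347, 0.0907]
tcp_rot: [180.0, -0.0, 15.5]
wrist_force: [0.5, 0.2, -1.4]
gripper_width: 0.0199
finger_force: 30.0
```

Request:
servo_tool(
  steps=[
    [0,0,0,0,0,0],
    [0,0,0,0,0,0],
  ],
)

```text
t: 27.9
eef_pos: [0.4748, -0.3348, 0.0907]
tcp_rot: [180.0, -0.0, 15.5]
wrist_force: [-0.7, -0.1, -2.2]
gripper_width: 0.0199
finger_force: 30.0
```

Still about 2 mm up; lower until the weight comes off.

Request:
servo_tool(
  steps=[
    [0,0,0.003,0,0,0],
    [0,0,0.006,0,0,0],
    [0,0,0.008,0,0,0],
    [0,0,0.009,0,0,0],
    [0,0,0.009,0,0,0],
  ],
)

```text
t: 28.4
eef_pos: [0.4747, -0.3347, 0.0882]
tcp_rot: [-180.0, 0.0, 15.5]
wrist_force: [0.2, -0.3, -1.3]
gripper_width: 0.0201
finger_force: 30.0
```

Request:
servo_tool(
  steps=[
    [0,0,0,0,0,0],
  ],
)

```text
t: 28.5
eef_pos: [0.4747, -0.3347, 0.0882]
tcp_rot: [-180.0, 0.0, 15.5]
wrist_force: [0.2, 0.1, -1.5]
gripper_width: 0.02
finger_force: 30.0
```

Request:
servo_tool(
  steps=[
    [0,0,0,0,0,0],
    [0,0,0,0,0,0],
    [0,0,0,0,0,0],
    [0,0,0,0,0,0],
    [0,0,0,0,0,0],
  ],
  grip=65,
)

```text
t: 29.0
eef_pos: [0.4747, -0.3347, 0.0882]
tcp_rot: [180.0, -0.0, 15.5]
wrist_force: [0.4, -0.7, -0.2]
gripper_width: 0.0553
finger_force: 0.0
```

Request:
servo_tool(
  steps=[
    [0,0,-0.06,0,0,0],
    [0,0,-0.16,0,0,0],
    [0,0,-0.28,0,0,0],
    [0,0,-0.4,0,0,0],
    [0,0,-0.5,0,0,0],
  ],
)

```text
t: 29.5
eef_pos: [0.4746, -0.3352, 0.216]
tcp_rot: [179.9, -0.1, 15.4]
wrist_force: [0.0, -0.1, -0.4]
gripper_width: 0.0598
finger_force: 0.0
```

Request:
servo_tool(
  steps=[
    [0,0,-0.1,0,0,0],
    [0,0,-0.1,0,0,0],
    [0,0,-0.1,0,0,0],
    [0,0,-0.1,0,0,0],
    [0,0,-0.1,0,0,0],
  ],
)

```text
t: 30.0
eef_pos: [0.4743, -0.3343, 0.2375]
tcp_rot: [-179.9, 0.1, 15.5]
wrist_force: [0.2, 1.0, -0.0]
gripper_width: 0.0595
finger_force: 0.0
```

Run:
```python
from st import *
c=cur();print(c,robot.get_obs()["wrist_force"])
p=stat(.09,.14)
p=robot.get_image("wrist")
D=near(p,"dock",[.474,-.334,.005]);print(D.sum(),fit([(p,hull(D))],.068,.076,0,.01,[.474,-.334,1.83]))
m=near(p,"paddle",[.475,-.334,.05]);print(m.sum(),fitpad(p,m,[.475,-.334,1.84],.004))
p=robot.get_image("top"); r=robot.outline_of(p,"case")[0]["mask"]
print(max((iou(p,r,cyl(x,y)),round(x,4),round(y,3)) for x in np.arange(.09,.14,.001) for y in(.024,.027,.03,.033,.036)))
```

```text
[ 0.47428439 -0.33432036  0.23751758 15.46921231] [ 0.24226844  0.98531421 -0.00575908]
tcp [-336.2  145.6  237.5] yaw 15.47 f_rackx 0.02 t 30.05
case (np.float32(0.7629063), np.float64(0.109), 0.032) 0.73Traceback (most recent call last):
  File "<stdin>", line 5, in <module>
  File "pf.py", line 16, in near
    return min(robot.outline_of(p,t),key=lambda d:np.hypot(*(np.argwhere(d["mask"]).mean(0)[::-1]-c)))["mask"]
           ~~~^^^^^^^^^^^^^^^^^^^^^^^^^^^^^^^^^^^^^^^^^^^^^^^^^^^^^^^^^^^^^^^^^^^^^^^^^^^^^^^^^^^^^^^^
ValueError: min() iterable argument is empty
```

Run:
```python
from st import *
for n in("wrist","scene"):
    p=robot.get_image(n)
    try:
        m=near(p,"paddle",[.475,-.334,.05]);print(n,m.sum(),fitpad(p,m,[.475,-.334,1.84],.004))
        D=near(p,"dock",[.474,-.334,.005]);print(D.sum(),fit([(p,hull(D))],.068,.076,0,.01,[.474,-.334,1.83]))
    except ValueError: print("miss")
p=robot.get_image("top"); r=robot.outline_of(p,"case")
if r: print(max((iou(p,r[0]["mask"],cyl(x,y)),round(x,4),round(y,3)) for x in np.arange(.09,.14,.001) for y in(.024,.027,.03,.033,.036)))
```

```text
wrist 1588 (array([ 0.4737, -0.3358]), np.float64(106.51839465746444), np.float32(0.9393647))
1595 ([np.float64(0.4738481177648794), np.float64(-0.333944669194666), np.float64(1.810684329518041)], np.float32(0.9767886))
scene 407 (array([ 0.475, -0.334]), np.float64(105.42423430407149), np.float32(0.0))
224 ([np.float64(0.47734196711648924), np.float64(-0.3296764274008597), np.float64(1.8395556228875567)], np.float32(0.8096347))
(np.float32(0.91105306), np.float64(0.11), 0.03)
```

The paddle stands centred and upright in its tray (0.94 overlap with the upright model), and the case is home at rack x of about 110 mm.

```bash
python3 -c "
from cell import robot
print(robot.job_done())"
```

```text
the job is handed in; nothing more can be done
None
```

The job is handed in, with no verdict returned: the case rests behind the lip at about rack x 110 mm after about 1 s against the bumper at 4–6 N, and the paddle stands released in its tray.

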